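# Change the blade insert of the vegetable cutter

## Task

Change the vegetable cutter over from the red grating insert to the yellow slicing insert: pull up the black knob of its sprung catch and give it a quarter turn so that it stays open by itself, exchange the inserts, and turn the catch back so that it springs down over the yellow insert. Whatever lies in the wrong tray has to make way, so that at the end the red and the blue insert lie flat in the trays of their own colours and the yellow tray is empty. Do not tip an insert over, and leave the bowl of beans and the brown cup where they stand.

Things in the scene. Friction and masses are not known exactly. Their poses are not given: they have to be found in the camera images.
- insert_red: blade insert with a red plastic frame and a steel grating plate with rows of raised holes, 110 x 52 x 24 mm. Its origin is the centre of its underside; x runs along its length, z up. It weighs about 160 g; either way round is the same. Grasp it across its 52 mm width, from above, at the middle of its length. At the start it sits in the cutter, held down by the catch.
- insert_yellow: blade insert with a yellow plastic frame and a steel plate with one slanting slicing blade, 110 x 52 x 24 mm. Its origin is the centre of its underside; x runs along its length, z up. It weighs about 160 g; either way round is the same. Grasp it across its 52 mm width, from above, at the middle of its length. At the start it lies in the red tray.
- insert_blue: blade insert with a blue plastic frame and a steel plate with a row of upright julienne teeth and a straight blade, 110 x 52 x 24 mm. Its origin is the centre of its underside; x runs along its length, z up. It weighs about 160 g; either way round is the same. Grasp it across its 52 mm width, from above, at the middle of its length. At the start it lies in the yellow tray.
- tray_red: shallow storage tray of red plastic, fixed, 142 x 84 x 12 mm. Its origin is the centre of its underside, on the table; x along its length. The pocket inside, 124 x 66 mm, has its floor 4 mm above the origin and walls 8 mm deep, so an insert in it stands 16 mm proud of the rim. At the start it holds the yellow insert.
- tray_yellow: shallow storage tray of yellow plastic, fixed, 142 x 84 x 12 mm. Its origin is the centre of its underside, on the table; x along its length. The pocket inside, 124 x 66 mm, has its floor 4 mm above the origin and walls 8 mm deep, so an insert in it stands 16 mm proud of the rim. At the start it holds the blue insert.
- tray_blue: shallow storage tray of blue plastic, fixed, 142 x 84 x 12 mm. Its origin is the centre of its underside, on the table; x along its length. The pocket inside, 124 x 66 mm, has its floor 4 mm above the origin and walls 8 mm deep, so an insert in it stands 16 mm proud of the rim. It is empty at the start.
- cutter_seat (a point): centre of the seat ledge, 78 mm above the table, in the cutter's white deck (212 x 124 mm, fixed, on a steel pan); an insert's underside rests here. x runs along the seat to the catch. The recess is 120 x 62 mm, the deck's top 10 mm above the point, so an insert stands 14 mm proud. The deck spans -86 to +126 mm in x, 62 mm to either side.
- catch: sprung catch, 86 mm along the seat's x. Origin: on its upright axis, under the steel tongue (44 mm along its -x). Black T-knob 34 (x) x 12 (y) x 18 mm centred 42 mm above: pinch the 12. Locked: yaw as the seat, 24 mm above the seat point. Open: pull up 12-16 mm (7-10 N), turn +90 deg (anticlockwise from above), lower into the notch at 32 mm. Lock: lift 4+ mm, turn back, lower.
- bean_bowl: round glass bowl of green beans, 120 mm across and 54 mm high, loose; a bystander to leave alone. Its origin is the centre of its underside.
- cup: brown glazed cup, 72 mm across and 67 mm high, loose; a bystander to leave alone. Its origin is the centre of its underside.

How it is judged:
By the outcome, as a careful person would: the job done as asked, in the order asked, and still so for the second after the job is handed in, with the robot touching nothing.
It also fails if it takes over 147 s, if anything falls off the work surface, if the arm or the gripper's body presses on something with over 40 N, if the wrist force passes 120 N, or if a joint passes its speed limit or range.

## Robot

A 6-joint arm with a two-finger parallel gripper is mounted at the origin on a cart in front of the work surface, level with it; the furniture and walls round the work are solid. World frame = base frame: x ahead of the robot, y to its left, z up, the work surface at z = 0. Lengths are in mm, angles in rad, forces in N, time in s.
With the tool pointing down it reaches from about 325 to 875 mm from the base axis. Payload 4.4 kg.
Tool frame: the origin (TCP) lies on the centre line of the jaws, within the pads' length; the fingertips stand ahead of it and the grasp point (between the pads) lies 6 mm ahead of it (ctrl.tcp_to_tips is the z of the fingertips in the tool frame, in mm); z points along the fingers, y is the line along which they close (so a half turn about z gives the same grasp; the last joint's range is limited). The gripper opens to 85 mm and grips with 20 to 120 N. Pads are 22 mm wide; open, the fingers measure 114 mm over their backs; the gripper's body (76 mm by 85 mm) begins 54 mm behind the grasp point. The pads swing forward as they close: fully open they stand 13 mm farther back than shut.
Start: joints at [1.052, 0.207, 1.542, -0, 1.393, -0.15], TCP at [207.295, 536.336, 256.282] pointing down, gripper open.
Joint ranges: [-2.73, 2.73], [-0.86, 2.22], [0.23, 2.46], [-1.11, 4.25], [0.08, 2.63], [-2.82, 2.82]. Speed limits (rad/s): [2.79, 2.79, 3.14, 3.14, 3.14, 3.14].

## Interface

Orientations are given as a 3x3 rotation matrix whose columns are the frame's x, y, z axes.
In Python, from plant import ctrl, sensors, optics gives the robot as it stands. Calls block until the motion is done:
- ctrl.move_ptp(position, orientation): joint-space move of the TCP to a pose.
- ctrl.move_l(position, rot=None, vel=150, threshold=None): straight line of the TCP; rot=None keeps the orientation; vel is the mean speed in mm/s. With threshold (N) it stops when the force on the tool has changed by that much, and returns True; else False.
- ctrl.set_joints(angles): joint-space move.
- ctrl.gripper_to(opening, force=None): finger opening in mm; force is the grip in N (None keeps the last); returns when the fingers have stopped.
- ctrl.hold(seconds).
- ctrl.solve_ik(position, orientation): joint angles nearest the present ones, or None.
- sensors.read_state(): the state.
- optics.grab_frame(name): name is "side" or "top"; returns (picture, depth): 480x640x3 uint8, red, green, blue; 480x640 float32, mm along the optical axis (not along the pixel's ray), 0 where there is no reading.
- optics.camera_params(name): a dict with "mtx" (3x3 intrinsics, pixels), "R" (3x3) and "t" (3): a world point X has camera coordinates R X + t. Camera axes: x right, y down, z forward; pixel columns grow to the right and rows downward; lengths in mm; the calibration is good to about 2 mm. A picture is of the moment at which its call begins. camera_params takes no time and is no camera call.
A pose or a line that the arm cannot do raises ctrl.MotionError and nothing moves.
- ctrl.finish_job(): hands the job in; it is judged then, once.
The state is a dict: "t": time; "q": joint angles; "qvel": joint speeds; "tau": joint torques, N m; "eef_pos": TCP position; "eef_rot": TCP orientation; "force": force on the tool from outside, world axes, zero at the start; "wrist_torque": the same for the moment, N m; "grip_width": finger opening in mm; "grasp_force": force on a finger pad.
Only numpy, scipy, OpenCV 4.12 (cv2) and the standard library are available. Lean on these libraries where they do the work, as an engineer would, in place of code of your own. Each camera call takes 0.05 s, during which the arm holds its last target. There are 200 camera calls.

## Working session

There is one attempt and no reset: what is moved stays moved. The work goes in short steps, each a Python script; the robot and the scene stay as the last script left them, time stands still between calls to the robot, and variables do not carry over. Pictures are saved under pics/ and viewed, at most 14 in all, crops included, and the job is handed in when it is done.

```bash
mkdir -p pics; ls; python3 - <<'E'
from plant import ctrl,sensors,optics
import cv2,numpy as np
for n in("top","side"):
    p,d=optics.grab_frame(n); cv2.imwrite(f"pics/{n}0.png",p[:,:,::-1]); np.save(f"pics/{n}0.npy",d)
    c=optics.camera_params(n); print(n,c["mtx"],c["R"],c["t"], -c["R"].T@c["t"])
print(ctrl.tcp_to_tips, sensors.read_state())
E
```

```text
pics
top [[506.10339122   0.         318.16001479]
 [  0.         506.10339122 241.66799807]
 [  0.           0.           1.        ]] [[ 0.01224803 -0.99960183  0.02541978]
 [-0.98323213 -0.0166654  -0.18159526]
 [ 0.18194659 -0.02276936 -0.98304476]] [106.04206711 565.10642766 884.42547157] [393.41379573 135.55537447 969.35490669]
side [[545.58031355   0.         331.39352559]
 [  0.         545.58031355 230.62420088]
 [  0.           0.           1.        ]] [[ 0.987483   -0.15760001 -0.00629044]
 [-0.1103696  -0.66195779 -0.74137065]
 [ 0.11267602  0.73278518 -0.67106631]] [-518.30430672  207.53154102  905.6551092 ] [ 432.67625093 -607.95828785  758.35206456]
25.0 {'t': 0.1, 'q': array([ 1.05151220e+00,  2.07328839e-01,  1.54283232e+00, -2.47475212e-05,
        1.39354108e+00, -1.50465366e-01]), 'qvel': array([ 0.0015093 , -0.00190036, -0.00250856, -0.00104304,  0.00026128,
        0.00047069]), 'tau': array([-2.41567241e-04, -3.84091330e+01, -2.92546695e+01, -2.39327674e-04,
        4.83942058e-03,  9.62609960e-06]), 'eef_pos': array([206.96681126, 535.76132074, 255.23515549]), 'eef_rot': array([[-9.32755280e-01,  3.60508716e-01, -1.02575102e-03],
       [ 3.60510057e-01,  9.32753504e-01, -1.84357611e-03],
       [ 2.92147603e-04, -2.08939891e-03, -9.99997775e-01]]), 'force': array([0.26569475, 0.03169595, 0.07192675]), 'wrist_torque': array([-0.02180012,  0.02620414, -0.06761022]), 'grasp_force': 0.0, 'grip_width': 85.42919609745847}
```

View pics/top0.png

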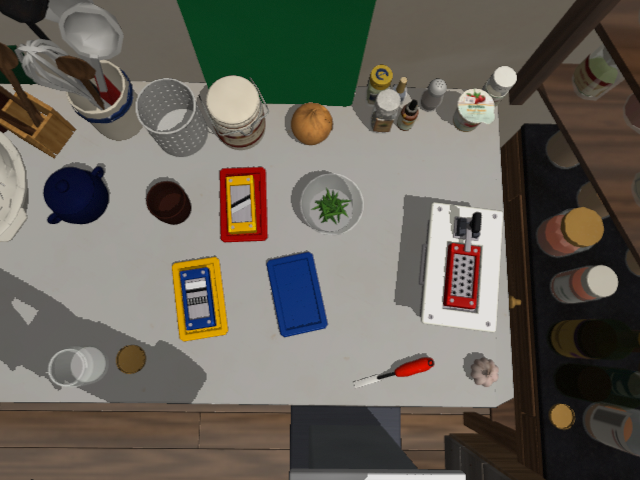

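View pics/side0.png

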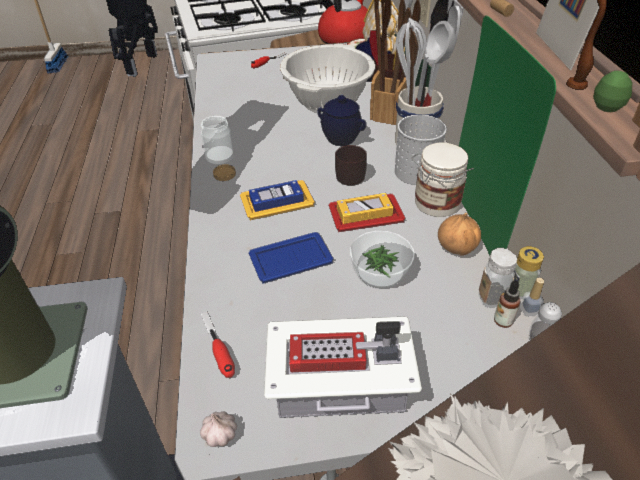

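```bash
cat > vis.py <<'E'
import cv2,numpy as np
from plant import optics
def cast(n,uv,z):
    c=optics.camera_params(n); R,t=c["R"],c["t"]; o=-R.T@t
    uv=np.atleast_2d(np.asarray(uv,float)); d=np.c_[uv,np.ones(len(uv))]@np.linalg.inv(c["mtx"]).T@R
    return (o+d*((z-o[2])/d[:,2])[:,None])[:,:2]
def proj(n,X):
    c=optics.camera_params(n); p=c["mtx"]@(c["R"]@np.asarray(X,float)+c["t"]); return p[:2]/p[2]
HSV=dict(red=[((0,130,60),(8,255,255)),((172,130,60),(180,255,255))],yellow=[((18,130,90),(32,255,255))],
         blue=[((105,130,50),(125,255,255))],white=[((0,0,215),(180,25,255))])
def mask(img,col):
    h=cv2.cvtColor(img,cv2.COLOR_RGB2HSV); m=0
    for a,b in HSV[col]: m=m|cv2.inRange(h,a,b)
    return m
def rects(n,img,col,z,amin=300):
    out=[]
    for c in cv2.findContours(mask(img,col),cv2.RETR_EXTERNAL,cv2.CHAIN_APPROX_NONE)[0]:
        if cv2.contourArea(c)<amin: continue
        P=cast(n,c[:,0,:]+0.0,z).astype(np.float32)
        (x,y),(w,h),a=cv2.minAreaRect(P)
        if w<h: w,h,a=h,w,a+90
        out.append((round(x,1),round(y,1),round(w),round(h),round((a+90)%180-90,1),int(c[:,0,0].mean()),int(c[:,0,1].mean())))
    return out
E
python3 - <<'E'
from vis import *
for n in("top","side"):
    img=cv2.imread(f"pics/{n}0.png")[:,:,::-1].copy(); d=np.load(f"pics/{n}0.npy")
    for col,zs in dict(red=(12,102),yellow=(12,28),blue=(12,28),white=(88,)).items():
        for z in zs: print(n,col,z,*rects(n,img,col,z),sep="\n   ")
E
```

```text
top
   red
   12
   (338.3, -66.1, 74, 24, -74.1, 413, 367)
   (509.6, -163.7, 123, 61, -6.9, 462, 274)
   (589.4, -349.9, 75, 39, 20.0, 556, 236)
   (643.4, 260.3, 148, 89, 2.7, 242, 204)
top
   red
   102
   (343.4, -47.2, 67, 22, -74.1, 413, 367)
   (498.7, -135.6, 111, 55, -6.9, 462, 274)
   (570.9, -304.3, 68, 35, 20.0, 556, 236)
   (619.9, 248.6, 134, 81, 2.7, 242, 204)
top
   yellow
   12
   (254.1, -335.4, 41, 40, 15.3, 561, 415)
   (347.2, 455.6, 46, 40, -3.0, 129, 358)
   (459.4, 335.4, 149, 90, 9.7, 199, 298)
   (611.0, -407.5, 77, 76, -88.8, 583, 225)
   (642.8, 265.2, 115, 55, 5.6, 240, 204)
   (916.9, -12.8, 53, 44, 1.5, 381, 77)
top
   yellow
   28
   (256.4, -327.6, 40, 39, 15.3, 561, 415)
   (347.9, 450.2, 45, 39, -3.0, 129, 358)
   (458.3, 332.0, 146, 89, 9.7, 199, 298)
   (607.3, -398.4, 75, 75, -88.8, 583, 225)
   (638.6, 263.1, 113, 54, 5.6, 240, 204)
   (908.2, -10.3, 52, 43, 1.5, 381, 77)
top
   blue
   12
   (459.2, 338.6, 111, 53, 10.0, 197, 298)
   (470.8, 153.4, 147, 89, 12.9, 296, 293)
top
   blue
   28
   (458.1, 335.2, 109, 52, 10.0, 197, 298)
   (469.5,
[... 694 characters left out ...]
911.4, 52.6, 66, 43, 52.4, 530, 258)
   (635.4, 250.0, 114, 73, 4.7, 363, 206)
   (456.3, 309.0, 144, 94, 9.7, 277, 203)
side
   blue
   12
   (468.1, 148.8, 146, 91, 12.8, 289, 256)
   (456.7, 343.1, 111, 73, 9.8, 274, 194)
side
   blue
   28
   (467.3, 132.6, 142, 89, 12.8, 289, 256)
   (456.2, 322.7, 108, 71, 9.8, 274, 194)
side
   white
   88
   (576.2, -322.2, 49, 36, -16.9, 409, 468)
   (628.2, -300.0, 75, 24, -68.4, 446, 441)
   (113.2, -129.7, 167, 132, -90.0, 62, 400)
   (515.1, -144.8, 217, 132, -6.5, 344, 354)
   (824.3, 325.3, 94, 91, -9.6, 444, 155)
   (592.2, 787.6, 257, 156, -73.8, 315, 73)
   (530.9, 1136.2, 284, 104, 5.7, 276, 23)
   (295.6, 1223.2, 347, 135, -80.8, 198, 22)
```

```bash
cat >> vis.py <<'E'
def cloud(n,d):
    c=optics.camera_params(n); v,u=np.mgrid[:480,:640]; 
    P=np.c_[u.ravel(),v.ravel(),np.ones(u.size)]@np.linalg.inv(c["mtx"]).T*d.reshape(-1,1)
    return ((P-c["t"])@c["R"]).reshape(480,640,3)
E
python3 - <<'E'
from vis import *
from plant import ctrl,sensors
for n in("top","side"):
    d=np.load(f"pics/{n}0.npy"); X=cloud(n,d)
    k=(d>0)&(abs(X[...,0]-583)<45)&(abs(X[...,1]+149)<45)
    for lo,hi in((136,165),):
        m=k&(X[...,2]>lo)&(X[...,2]<hi); P=X[m]
        print(n,m.sum(),P.mean(0),P.min(0),P.max(0),cv2.minAreaRect(P[P[:,2]>np.median(P[:,2])-3][:,:2].astype(np.float32)))
    for nm,x,y in(("deck",450,-180),("yel",640,262),("blu",458,335)):
        m=(abs(X[...,0]-x)<20)&(abs(X[...,1]-y)<12); print(nm,np.percentile(X[m][:,2],[5,50,95]))
print(ctrl.tcp_to_tips)
def R(a): 
    c,s=np.cos(a),np.sin(a); return np.array([[c,s,0],[s,-c,0],[0,0,-1.]])
for a in(0,np.pi):
  for dx in (0,np.pi/2):
    y=np.radians(-6.5)+a+dx; print(a,dx,ctrl.solve_ik([582.6,-149.4,155],R(y)))
E
```

```text
top 193 [ 583.03197916 -147.55518066  149.95007337] [ 566.99151479 -155.60602564  136.06955386] [ 600.03609787 -141.4608796   156.07146387] ((583.5215454101562, -148.81396484375), (13.478124618530273, 33.089447021484375), 89.5251693725586)
deck [85.44380838 87.96604784 90.36410017]
yel [19.0286141  22.36689989 25.83528999]
blu [18.49174453 21.73913844 25.63883507]
side 307 [ 580.8925389  -152.79503125  148.40917392] [ 564.29093061 -159.182267    136.42539296] [ 598.02025255 -143.3488394   155.54565567] ((581.4090576171875, -150.4806365966797), (13.662092208862305, 33.69341278076172), 83.7490463256836)
deck [-0.80557525 47.37118549 89.40279303]
yel [19.00824247 21.57885724 25.552569  ]
blu [19.44364038 22.18431513 26.46687954]
25.0
0 0 [-3.94842812e-01  3.59243846e-01  1.56831008e+00 -4.44089210e-16
  1.21403873e+00  1.28939992e+00]
0 1.5707963267948966 [-3.94842812e-01  3.59243846e-01  1.56831008e+00 -4.44089210e-16
  1.21403873e+00 -2.81396410e-01]
3.141592653589793 0 [-3.94842812e-01  3.59243846e-01  1.56831008e+00 -4.44089210e-16
  1.21403873e+00 -1.85219274e+00]
3.141592653589793 1.5707963267948966 None
```

```bash
cat > rob.py <<'E'
import numpy as np
from plant import ctrl,sensors
YAW=np.radians(-6.5); AX=np.array([np.cos(YAW),np.sin(YAW)]); SEAT=np.array([497.2,-139.3]); KNOB=np.array([582.6,-149.5])
def R(a):
    c,s=np.cos(a),np.sin(a); return np.array([[c,s,0],[s,-c,0],[0,0,-1.]])
def say(*a):
    s=sensors.read_state(); print(*a,"t%.1f"%s["t"],s["eef_pos"].round(1),"F",s["force"].round(1),"w%.1f g%.1f"%(s["grip_width"],s["grasp_force"]),"M",s["wrist_torque"].round(2),"tips",round(float(ctrl.tcp_to_tips),1))
E
python3 - <<'E'
from rob import *
ctrl.move_ptp([*KNOB,240],R(YAW)); say()
ctrl.gripper_to(32,60); say()
print(ctrl.move_l([*KNOB,156],vel=120,threshold=8)); say()
from vis import *
for n in("top","side"):
    p,d=optics.grab_frame(n); cv2.imwrite(f"pics/{n}1.png",p[:,:,::-1])
a=cv2.imread("pics/side1.png")[200:440,230:550]; cv2.imwrite("pics/side1c.png",cv2.resize(a,None,fx=2.4,fy=2.4))
E
```

```text
t2.9 [ 582.8 -148.5  240. ] F [-0.6  0.   0.1] w85.7 g0.0 M [ 0.02 -0.01 -0.  ] tips 25.0
t3.4 [ 582.6 -149.5  240. ] F [0.5 0.3 0.6] w31.7 g0.0 M [ 0.05 -0.    0.04] tips 25.0
False
t4.3 [ 583.3 -149.8  156.8] F [-0.   0.   0.3] w31.9 g0.0 M [-0.02  0.    0.01] tips 25.0
```

View pics/side1c.png

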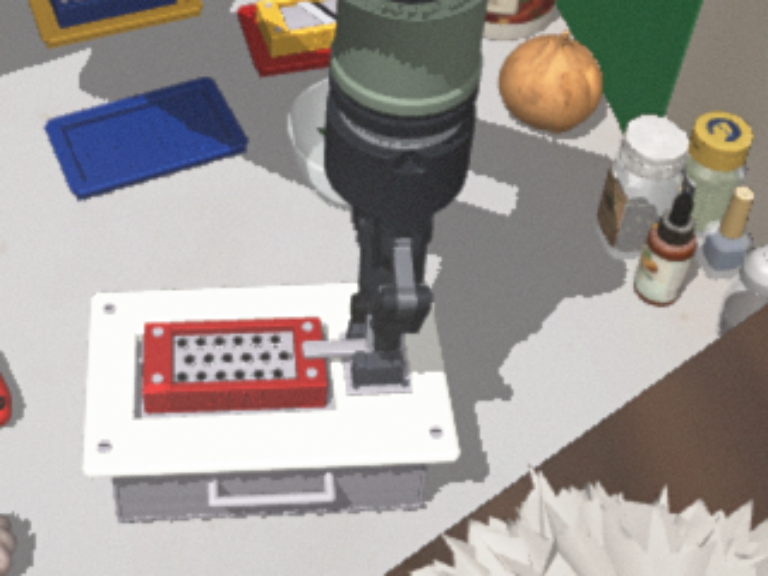

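The gripper straddles the knob (crop ≈ (395,300)), its tips above the catch housing. Now I grip, lift and turn.

```bash
python3 - <<'E'
from rob import *
ctrl.gripper_to(5,70); say("grip")
z0=sensors.read_state()["eef_pos"][2]
ctrl.move_l([*KNOB,z0+14],vel=40); say("up")
for a in(30,60,90): ctrl.move_l([*KNOB,z0+14],R(YAW+np.radians(a)),vel=60); say(a)
print(ctrl.move_l([*KNOB,z0+8],vel=30)); say("down")
ctrl.gripper_to(34); say("open")
ctrl.move_l([*KNOB,z0+84],vel=150); say()
ctrl.move_ptp([457.5,334,160],R(np.radians(9.9))); say()
from vis import *
for n in("top","side"):
    p,d=optics.grab_frame(n); cv2.imwrite(f"pics/{n}2.png",p[:,:,::-1])
a=cv2.imread("pics/side2.png")[290:430,250:450]; b=cv2.imread("pics/top2.png")[190:350,400:520]
cv2.imwrite("pics/c2.png",np.hstack([cv2.resize(a,(500,400)),cv2.resize(b,(300,400))]))
E
```

```text
grip t4.7 [ 583.3 -149.8  157.2] F [ 0.4 -0.4  3.8] w10.6 g69.5 M [ 0.03  0.09 -0.04] tips 25.0
up t5.2 [ 582.9 -149.7  169.6] F [  5.3  -2.3 -10.4] w10.6 g68.1 M [-0.4  -1.21  0.  ] tips 25.0
30 t5.9 [ 582.9 -149.5  169.4] F [ 6.1 -2.6 -8.4] w10.3 g68.2 M [-0.24 -1.2   0.03] tips 25.0
60 t6.6 [ 582.8 -149.3  169.3] F [  5.9  -2.1 -10.2] w10.5 g68.2 M [-0.18 -1.2   0.04] tips 25.0
90 t7.2 [ 582.5 -149.2  169.2] F [  5.8  -2.  -10. ] w10.3 g68.2 M [-0.16 -1.    0.02] tips 25.0
False
down t7.6 [ 582.6 -149.2  165.4] F [ 1.7  0.5 -2.1] w10.5 g69.4 M [ 0.19 -0.31  0.  ] tips 25.0
open t7.9 [ 582.4 -149.6  165.4] F [ 0.2  0.2 -0. ] w33.9 g0.0 M [-0.   -0.    0.02] tips 25.0
t8.6 [ 582.1 -149.3  240.5] F [-0.4 -0.6 -0.5] w33.9 g0.0 M [0.04 0.01 0.02] tips 25.0
t10.5 [457.8 333.5 159.8] F [ 0.9  0.2 -0.2] w34.0 g0.0 M [-0.01  0.   -0.01] tips 25.0
```

View pics/c2.png

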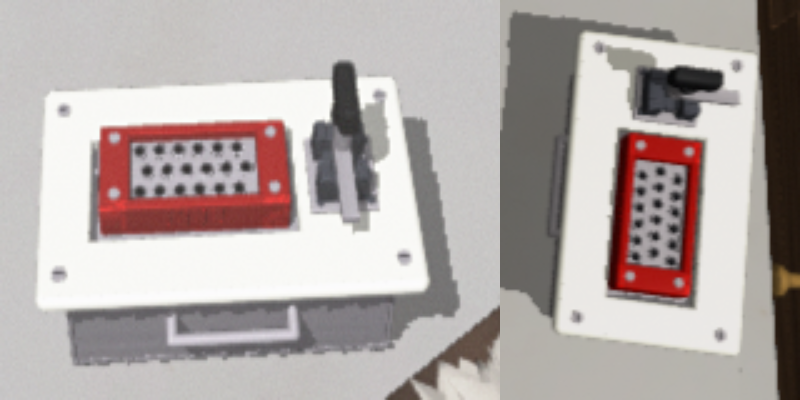

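The catch stands open: the tongue points to seat −y, clear of the red insert. Next, blue goes to the blue tray.

```bash
cat >> rob.py <<'E'
def pick(xy,deg,z,w=68,force=45,zup=170):
    a=np.radians(deg); ctrl.gripper_to(w)
    ctrl.move_ptp([*xy,zup],R(a)); ctrl.move_l([*xy,z+15],vel=200)
    hit=ctrl.move_l([*xy,z],vel=60,threshold=6); say("above, hit",hit)
    ctrl.gripper_to(40,force); say("gripped")
    zz=sensors.read_state()["eef_pos"][2]
    ctrl.move_l([*xy,zz+25],vel=80); ctrl.move_l([*xy,zup],vel=200); say("lifted"); return zz
def place(xy,deg,z,w=64,zup=170):
    a=np.radians(deg); ctrl.move_ptp([*xy,zup],R(a)); ctrl.move_l([*xy,z+20],vel=200)
    hit=ctrl.move_l([*xy,z-2],vel=40,threshold=4); say("down, hit",hit)
    ctrl.gripper_to(w); say("released")
    ctrl.move_l([*xy,z+25],vel=80); ctrl.move_l([*xy,zup],vel=200); say("away")
E
python3 - <<'E'
from vis import *
print(cast("top",[(331,173),(331,235),(300,204),(363,204)],54).round(0).tolist(), cast("side",[(350,255),(415,255),(382,233)],54).round(0).tolist())
from rob import *
pick((457.5,334),9.9,37,w=74)
for n in("side",):
    p,d=optics.grab_frame(n); a=p[100:330,190:510,::-1]; cv2.imwrite("pics/c3.png",cv2.resize(a,None,fx=2.2,fy=2.2))
E
```

```text
[[695.0, 92.0], [576.0, 91.0], [634.0, 149.0], [636.0, 31.0]] [[574.0, 90.0], [691.0, 70.0], [645.0, 139.0]]
above, hit False t12.4 [457.2 333.9  36.8] F [ 0.1 -0.8 -0.6] w73.9 g0.0 M [-0.01  0.01  0.02] tips 25.0
gripped t12.8 [458.2 334.4  37.7] F [-0.3  1.1  2.1] w50.7 g49.2 M [0.11 0.03 0.05] tips 25.0
lifted t13.9 [456.6 333.5 168.7] F [-0.6 -0.1 -1.9] w51.0 g48.8 M [-0.04  0.03  0.02] tips 25.0
```

View pics/c3.png

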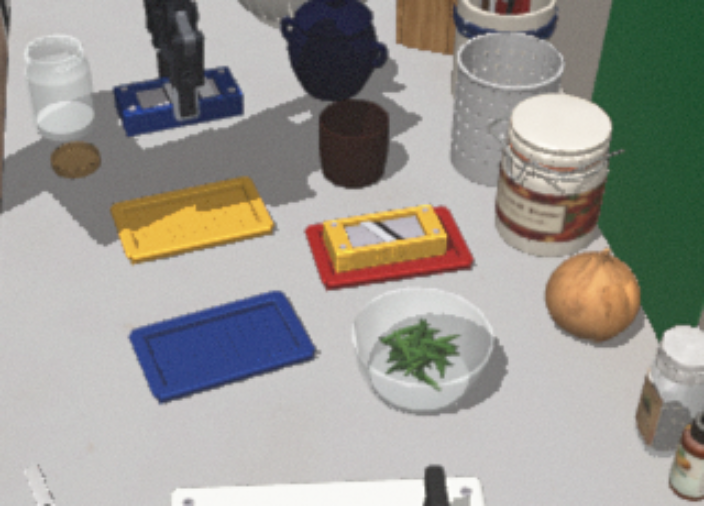

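The blue insert is held level at crop (180,98), and the bowl edge is at y≈150, well clear of the red tray. I'll place blue, then move yellow to the yellow tray for now.

```bash
python3 - <<'E'
from vis import *
from rob import *
place((469,152.5),12.8,37.7)
pick((638.5,262),5.2,37,w=72)
place((458,335.5),9.7,37.7)
ctrl.move_ptp([400,0,240],R(0))
for n in("side","top"):
    p,d=optics.grab_frame(n); cv2.imwrite(f"pics/{n}4.png",p[:,:,::-1])
    for c,zs in(("red",(12,102)),("yellow",(28,)),("blue",(12,28))):
        for z in zs: print(n,c,z,*rects(n,p,c,z,800),sep="\n  ")
cv2.imwrite("pics/c4.png",cv2.imread("pics/side4.png")[100:430,180:480])
E
```

```text
down, hit True t15.9 [469.1 152.4  37.7] F [-0.9  0.1  4.4] w50.6 g49.5 M [ 0.03  0.15 -0.01] tips 25.0
released t16.2 [467.8 152.3  36.7] F [ 0.6 -0.6  0.1] w64.0 g0.0 M [-0.04 -0.01  0.01] tips 25.0
away t17.4 [468.  152.4 168.8] F [-0.4  0.  -0.9] w63.8 g0.0 M [-0.05 -0.04  0.01] tips 25.0
above, hit False t19.6 [638.1 261.9  36.6] F [-0.3  0.1  0. ] w72.1 g0.0 M [-0.    0.02 -0.01] tips 25.0
gripped t19.9 [639.  262.2  37.6] F [ 0.4 -1.2  1.5] w51.0 g50.2 M [ 0.03 -0.   -0.  ] tips 25.0
lifted t21.1 [637.5 261.7 168.6] F [-0.1  0.3 -3.2] w50.9 g49.8 M [-0.01  0.02  0.01] tips 25.0
down, hit True t23.1 [457.9 335.5  37.6] F [-0.1  0.1  3.8] w50.9 g50.5 M [-0.03  0.09  0.05] tips 25.0
released t23.4 [456.8 334.9  36.3] F [-0.  -0.8 -0.2] w64.2 g0.0 M [ 0.04 -0.01  0.02] tips 25.0
away t24.5 [457.1 335.  168.8] F [-0.1 -0.6 -0.3] w64.1 g0.0 M [ 0.02  0.08 -0.07] tips 25.0
side
  red
  12
  (504.9, -82.3, 123, 72, -7.3, 327, 351)
  (639.9, 254.0, 146, 94, 3.2, 365, 212)
  (774.0, 1307.7, 396, 163, 75.0, 344, 21)
side
  red
  102
  (496.2, -145.7, 108, 63, -7.3, 327, 351)
  (615.0, 150.1, 128, 83, 3.2, 365, 212)
  (732.8, 1076.7, 349, 144, 75.0, 344, 21)
side
  yellow
  28
  (460.0, 310.6, 136, 97, 9.7, 279, 198)
side
  blue
  12
  (467.7, 148.2, 145, 91, 12.4, 297, 254)
side
  blue
  28
  (466.9, 132.0, 142, 89, 12.4, 297, 254)
top
  red
  12
  (643.5, 260.3, 148, 89, 2.7, 242, 204)
top
  red
  102
  (620.0, 248.6, 134, 81, 2.7, 242, 204)
top
  yellow
  28
  (458.3, 331.8, 146, 89, 9.7, 199, 298)
  (606.7, -397.8, 76, 75, -77.7, 583, 226)
top
  blue
  12
  (470.5, 153.3, 147, 89, 12.8, 296, 294)
top
  blue
  28
  (469.2, 153.0, 144, 87, 12.8, 296, 294)
```

View pics/side4.png

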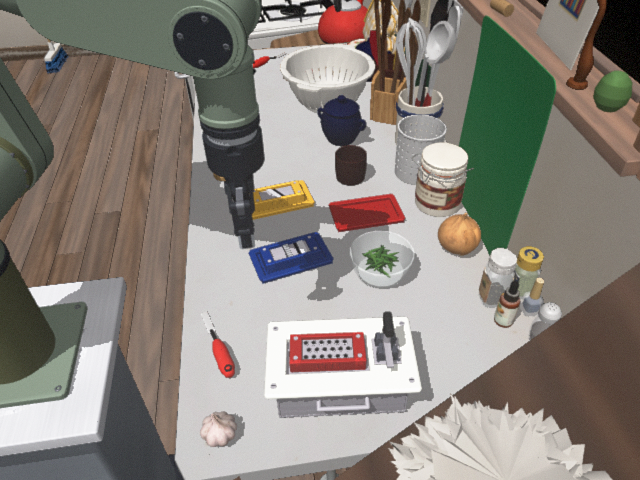

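Blue lies in the blue tray (290,255), yellow in the yellow tray (280,197), and the red tray (367,212) is empty. Next, red goes to the red tray and yellow to the seat.

```bash
python3 - <<'E'
from vis import *
from rob import *
z=pick((497.3,-138.8),-6.7,113,w=68,zup=220)
if sensors.read_state()["grip_width"]<47: raise SystemExit("missed")
place((642.5,260.5),3,z-74)
ctrl.move_ptp([457.5,335,170],R(np.radians(9.7)))
for n in("side","top"):
    p,d=optics.grab_frame(n); cv2.imwrite(f"pics/{n}5.png",p[:,:,::-1])
a=cv2.imread("pics/side5.png")[140:430,230:450]; b=cv2.imread("pics/top5.png")[150:350,140:520]
cv2.imwrite("pics/c5.png",np.hstack([cv2.resize(a,(0,0),fx=1.3,fy=1.3),cv2.resize(b,(500,377))]))
E
```

```text
above, hit False t27.9 [ 497.1 -138.7  112.8] F [ 0.3 -0.9  0.4] w68.0 g0.0 M [ 0.03  0.   -0.04] tips 25.0
gripped t28.2 [ 497.9 -139.1  113.6] F [-0.  -0.1  2.6] w50.7 g48.9 M [ 0.04 -0.03  0.  ] tips 25.0
lifted t29.2 [ 496.7 -138.5  219. ] F [-1.1 -0.6 -3. ] w50.6 g48.5 M [ 0.   -0.04  0.02] tips 25.0
down, hit True t32.0 [642.6 260.6  39.7] F [ 0.6 -0.1  3. ] w50.5 g49.1 M [ 0.06 -0.06 -0.01] tips 25.0
released t32.3 [640.8 260.1  37.8] F [ 0.   0.5 -0.3] w63.9 g0.0 M [-0.01 -0.01  0.06] tips 25.0
away t33.4 [641.6 260.2 168.7] F [-0.4 -0.2  0.1] w64.2 g0.0 M [-0.02 -0.02  0.03] tips 25.0
```

View pics/c5.png

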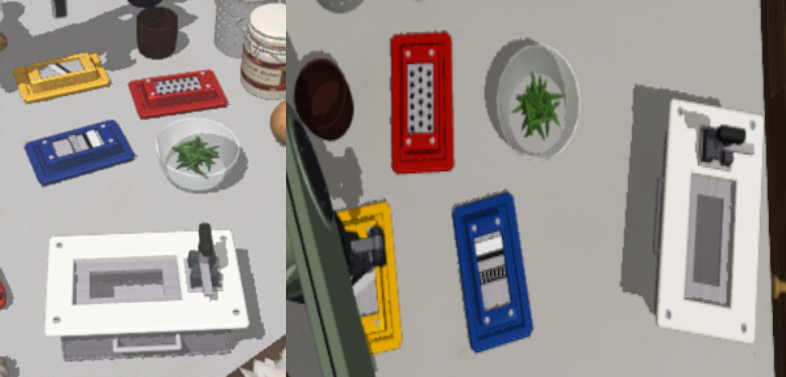

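Red lies in the red tray, the seat is empty, and the recess is fully visible in both views. I'll measure the recess and then move yellow in.

```bash
python3 - <<'E'
from vis import *
for n in("top","side"):
    p=cv2.imread(f"pics/{n}5.png")[:,:,::-1].copy()
    m=mask(p,"white"); cs,h=cv2.findContours(m,cv2.RETR_CCOMP,cv2.CHAIN_APPROX_NONE)
    for c,hh in zip(cs,h[0]):
        if hh[3]>=0 and cv2.contourArea(c)>300: print(n,c[:,0].mean(0),cv2.minAreaRect(cast(n,c[:,0],88).astype(np.float32)))
E
```

```text
top [462.53588517 277.1722488 ] ((498.4052734375, -140.0628204345703), (68.26068115234375, 125.6670150756836), 83.37136840820312)
top [466.26086957 223.36645963] ((589.4895629882812, -148.31396484375), (115.31794738769531, 54.608734130859375), 76.54331970214844)
side [326.14102564 355.39316239] ((495.6507263183594, -141.19577026367188), (64.78987121582031, 123.584228515625), 83.51373291015625)
```

```bash
python3 - <<'E'
from vis import *
from rob import *
z=pick((458,335.5),9.7,39,w=72,zup=220)
if sensors.read_state()["grip_width"]<47: raise SystemExit("missed")
S=(497.1,-140.2); a=-6.5; z+=74
ctrl.move_ptp([*S,220],R(np.radians(a))); ctrl.move_l([*S,z+20],vel=200)
print(z,ctrl.move_l([*S,z-2],vel=40,threshold=4)); say("down")
if sensors.read_state()["eef_pos"][2]<z+2:
    ctrl.gripper_to(62); say("rel"); ctrl.move_l([*S,z+25],vel=80); ctrl.move_l([*S,220],vel=200); ctrl.move_ptp([400,0,240],R(0))
for n in("side","top"):
    p,d=optics.grab_frame(n); cv2.imwrite(f"pics/{n}6.png",p[:,:,::-1]); print(n,rects(n,p,"yellow",102))
    X=cloud(n,d); m=(mask(p,"yellow")>0)&(abs(X[...,0]-497)<70)&(abs(X[...,1]+140)<40)&(X[...,2]>96); P=X[m]
    A=np.c_[P[:,:2]-S,np.ones(len(P))]; print(len(P),np.linalg.lstsq(A,P[:,2],rcond=None)[0])
a=cv2.imread("pics/side6.png")[290:430,250:450]; b=cv2.imread("pics/top6.png")[190:350,400:520]
cv2.imwrite("pics/c6.png",np.hstack([cv2.resize(a,(500,400)),cv2.resize(b,(300,400))]))
E
```

```text
above, hit False t36.3 [457.6 335.3  38.6] F [0.3 0.5 0.3] w72.0 g0.0 M [ 0.   -0.09 -0.01] tips 25.0
gripped t36.6 [458.5 335.8  39.6] F [ 0.1 -0.1  2.1] w50.5 g48.9 M [-0.05 -0.01 -0.04] tips 25.0
lifted t38.0 [456.9 334.9 218.2] F [-0.1  0.1 -3.1] w50.6 g48.5 M [-0.    0.03 -0.04] tips 25.0
113.59655319702405 True
down t40.8 [ 497.1 -140.2  113.5] F [-0.9 -1.   3.3] w50.6 g49.1 M [ 0.01  0.05 -0.01] tips 25.0
rel t41.1 [ 495.9 -139.6  112.2] F [-0.7 -1.2 -0.1] w62.2 g0.0 M [ 0.02 -0.03  0.03] tips 25.0
side [(495.3, -148.3, 109, 64, -6.6, 326, 353), (862.9, -14.4, 59, 39, 51.2, 530, 258), (457.8, 216.5, 121, 85, 9.7, 280, 199)]
1190 [5.25530568e-04 1.38734350e-02 1.01232578e+02]
top [(266.9, -291.6, 38, 36, 0.5, 561, 415), (351.6, 425.1, 45, 44, -43.1, 129, 359), (453.2, 316.4, 135, 82, 9.7, 199, 298), (519.9, -141.3, 67, 53, -6.6, 465, 261), (589.9, -355.8, 70, 69, -77.9, 583, 226), (868.6, 1.3, 51, 39, -0.4, 380, 78)]
509 [8.79317744e-03 2.90434762e-04 1.01556157e+02]
```

View pics/c6.png

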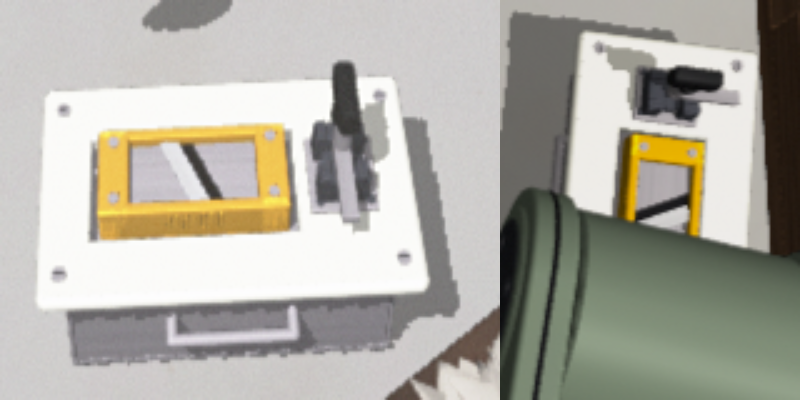

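Yellow is seated level in the recess. Now I lock the catch.

```bash
python3 - <<'E'
from vis import *
from rob import *
Q=R(YAW+np.pi/2)
ctrl.move_ptp([*KNOB,240],Q); ctrl.gripper_to(32); ctrl.move_l([*KNOB,165],vel=120,threshold=8); say("at")
ctrl.gripper_to(5,70); say("grip")
ctrl.move_l([*KNOB,172.5],vel=40); say("up")
for a in(60,30,0): ctrl.move_l([*KNOB,172.5],R(YAW+np.radians(a)),vel=60); say(a)
print(ctrl.move_l([*KNOB,157],vel=30,threshold=15)); say("down")
ctrl.gripper_to(32); say("open"); ctrl.move_l([*KNOB,240]); ctrl.move_ptp([300,150,300],R(0)); say()
for n in("side","top"):
    p,d=optics.grab_frame(n); cv2.imwrite(f"pics/{n}7.png",p[:,:,::-1])
    X=cloud(n,d); k=(d>0)&(abs(X[...,0]-583)<45)&(abs(X[...,1]+149)<45)&(X[...,2]>136); P=X[k]; print(n,np.percentile(P[:,2],95),cv2.minAreaRect(P[:,:2].astype(np.float32)))
a=cv2.imread("pics/side7.png")[140:430,200:450]; b=cv2.imread("pics/top7.png")[150:350,140:520]
cv2.imwrite("pics/c7.png",np.hstack([cv2.resize(a,(0,0),fx=1.3,fy=1.3),cv2.resize(b,(470,377))]))
E
```

```text
at t45.6 [ 583.1 -149.7  165.7] F [-0.5  0.  -0.4] w32.0 g0.0 M [ 0.    0.03 -0.01] tips 25.0
grip t45.9 [ 582.7 -149.7  166.7] F [-3.5  0.8  5.2] w10.4 g70.1 M [ 0.01  0.63 -0.03] tips 25.0
up t46.2 [ 582.6 -149.7  171.4] F [ 3.6 -3.  -9.6] w10.5 g68.2 M [-0.48 -0.72 -0.02] tips 25.0
60 t46.9 [ 582.5 -149.8  172. ] F [  2.7  -4.  -10.4] w10.2 g68.2 M [-0.65 -0.66 -0.05] tips 25.0
30 t47.6 [ 582.5 -149.7  172.4] F [ 2.8 -4.1 -9.1] w10.6 g68.2 M [-0.72 -0.63 -0.  ] tips 25.0
0 t48.3 [ 582.4 -149.7  172.4] F [  2.4  -4.1 -10.9] w10.5 g68.2 M [-0.86 -0.49 -0.01] tips 25.0
True
down t48.8 [ 582.7 -149.8  158.5] F [-0.5  1.2  7. ] w10.6 g70.6 M [0.11 0.24 0.02] tips 25.0
open t49.1 [ 580.8 -150.2  155.1] F [-0.3 -0.8 -0.3] w32.0 g0.0 M [-0.05 -0.01 -0.02] tips 25.0
t51.4 [300.7 149.7 300.1] F [ 0.9 -0.8  0.3] w31.9 g0.0 M [-0.03  0.02  0.01] tips 25.0
side 153.53626298727772 ((581.6160888671875, -150.38914489746094), (14.141883850097656, 34.065452575683594), 84.33149719238281)
top 154.87958431420765 ((583.5446166992188, -149.12240600585938), (13.606644630432129, 33.25042724609375), 84.4574966430664)
```

View pics/c7.png

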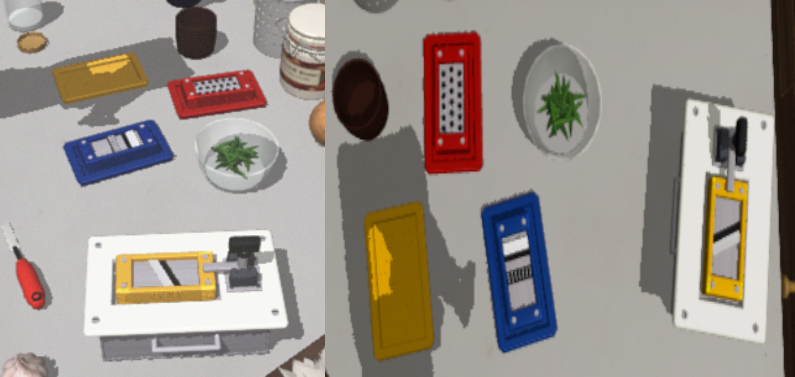

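The catch's tongue lies over the yellow insert, with the knob back at locked height and yaw. Red and blue are flat in their own trays, the yellow tray is empty, and the bowl and cup stand where they were.

```bash
python3 -c "
from plant import ctrl
print(ctrl.finish_job())"
```

```text
the job is handed in; nothing more can be done
None
```

The job is handed in at about 51 s: the yellow insert is locked in the cutter, red and blue lie flat in their own trays, the yellow tray is empty, and the bowl and cup were left alone.

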